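# Hang the soft-face mallet back on its sprung rack hook

### The job

Take the orange-faced mallet out of the blue caddy and hang it, handle down, on the empty yellow hook between the two hung tools, without knocking those tools. First bring its head over the hook's arms and, still holding it, set it down on them just in front of the catch so that they carry its weight; then slide it back through the sprung catch until its handle stays pressed against the red bumper, and let go without dropping it. Work by feel with light pressure, never more than about 20 N on the rack: the hook is not set exactly where it is measured.

Things in the scene. Friction and masses are not known exactly. Their poses are not given: they have to be found in the camera images.
- mallet_center (a point): Centre of the head of the mallet to hang (0.4 kg, upright in the caddy, head up). x across the head, y along it, z up. Mid-head is an aluminium block 32 (x) by 44 (y) by 44 mm high, to be gripped across x; this point is its centre, 22 mm above its flat underside. An orange face, 40 mm wide, 23 mm long, on each y end: head 90 mm long. Fits the hook either way round.
- mallet_foot (a point): Lower end of the mallet's black handle: straight, 20 mm in diameter, running 140 mm down from the middle of the head's underside. It stands 70 mm deep in the caddy's hole.
- caddy: Fixed blue block 100 (x) by 140 (y) by 80 mm high; origin at the centre of its underside. The mallet's handle stands in its middle hole, 26 mm wide and vertical. A punch and a chisel stand in holes 30 mm along +x and 48 mm to either side in y; they reach 105 mm above the table, 45 mm below the mallet's head.
- rack: Fixed rack 400 mm wide along its y; origin on the table right below the empty middle hook's nominal seat; its -x side is open, roughly towards the robot: tools come in along +x. Rail and posts lie 50 to 80 mm along +x of the origin, top at 180 mm. Hooks at y -100, 0 and +100 mm: each two level arms along x, 30 mm apart, their tops at 190 mm (nominal for the middle one).
- hook_seat (a point): Nominal seat of the empty yellow hook (axes as the rack's): middle of the head's underside when home, head along y on both arms. It is clamped in a slot: its real seat is up to 12 mm off in z and in x, unmeasured, to be felt or seen; sideways it is true. Arms' tops are level with it and, rubber-mounted, sink 1 mm per 5 N up to 2.5 mm; 6 mm lips at their tips, 67 to 73 mm in front (-x) of it.
- ball_l (a joint): Travel (m) of the left one of two sprung steel balls, the catch, between the yellow arms 15 mm below their tops and 8 mm in front (-x) of the real seat. They roll freely and leave 13 mm; the 20 mm handle, coming from -x, meets them 18 mm in front of the real seat and parts them by 0.0035 each with a push of about 3 N plus the head's friction on the arms.
- bumper (a joint): Travel (m) of the red bumper at the back of the yellow hook: 0 free, growing as the handle pushes it along +x (0.6 N per mm, end stop at 0.005). The handle meets it some 3 mm short of the real seat; once past the balls they keep the handle against it, at about 0.002 to 0.005.
- ballpein: Neighbour hung loosely on one outer hook (either side): ball-pein hammer, dark steel head 80 mm along y, 26 mm across and high, wooden handle 135 mm down. Origin at the middle of the head's underside, 190 mm above the table, z up. Some 15 mm is left beside the mallet's head when that is centred.
- tkey: Neighbour hung loosely on the other outer hook: T-handle socket key, red cross bar 80 mm along y, 16 mm thick, steel shank 135 mm down. Origin at the middle of the bar's underside, 190 mm above the table, z up. Some 15 mm is left beside the mallet's head when that is centred.

How it is judged:
By the outcome, as a careful person would: the job done as asked, in the order asked, and still so for the second after the job is handed in, with the robot touching nothing.
It also fails if it takes over 72 s, if anything falls off the work surface, if the arm or the gripper's body presses on something with over 40 N, if the wrist force passes 120 N, or if a joint passes its speed limit or range.

### The arm

A 7-joint arm with a two-finger parallel gripper is mounted at the origin on the work surface. World frame = base frame: x ahead of the robot, y to its left, z up, the work surface at z = 0. Lengths are in m, angles in rad, forces in N, time in s.
With the tool pointing down it reaches from about 0.4 to 0.85 m from the base axis. Payload 10.4 kg.
Tool frame: the origin (TCP) lies midway between the tips of the shut fingers; the grasp point (between the pads) lies 19 mm behind it; z points along the fingers, y is the line along which they close (so a half turn about z gives the same grasp; the last joint's range is limited). The gripper opens to 87 mm and grips with 3 to 60 N. Pads are 19 mm wide; open, the fingers measure 117 mm over their backs; the gripper's body (75 mm by 190 mm) begins 51 mm behind the grasp point.
Start: joints at [-1.347, 0.332, -0.065, 1.46, 0.022, 1.35, -0.088], TCP at [0.153, 0.606, 0.223] pointing down, gripper open.
Joint ranges: [-2.6, 2.6], [-0.5, 2.12], [-1.47, 1.34], [0.16, 2.42], [-1.27, 4.41], [0.06, 2.06], [-2.6, 2.6]. Speed limits (rad/s): [2.22, 2.22, 2.79, 2.79, 3.14, 3.14, 3.14].

### API

Orientations are given as a unit quaternion [x, y, z, w].
In Python, from bench import r gives the robot as it stands.
- The arm moves only by the tool arm_command, never from a script. Its argument "moves" is one flat list of numbers, 4 for each row, row after row: the shift along the tool's x, y, z in cm, then the turn about the tool's z in degrees. A call has 1 to 12 rows; each row shifts and turns the commanded pose from where the row before left it, along the tool's axes as they then stand; what a row does not reach is not made up. A row lasts 1/12 s, in which the tool goes at most 41.7 mm and 7.16 degrees, less where a joint would pass 70% of its speed; a pose out of reach is approached as far as the arm can. A call with a gripper value outside its range is refused whole. "fingers" is the opening in per cent of the stroke, from 0 (shut) to 100 (fully open), set as the call begins (left out, the last holds). The fingers move at their own pace and stop on an object; "squeeze" is the grip in N (left out, the last holds). Time passes only in rows, so rows that do not move let the fingers close. It gives the time, the measured TCP pose, the force, the opening and the grip force at its end, in the units of the state.
- r.read_state(): the state, without advancing time (a new reading comes with each control period).
- r.camera(name): name is "scene" or "top" or "wrist"; returns the picture (400x640x3 uint8, red, green, blue); there is no depth.
- r.camera_info(name): a dict with "fx", "fy", "cx", "cy" (pixels), "k1" (the pictures are not rectified: a ray, as slopes to the right and down, at radius r is drawn at 1 + k1 r^2 times it, then the intrinsics apply), "origin" and "attitude" of the camera in the world. Camera axes: x right, y up, looking along -z (the intrinsics and any distortion apply to the point x, -y, -z); pixel columns grow to the right and rows downward; lengths in m; the calibration is good to about 2 mm. A picture is of the moment at which its call begins: read the wrist's pose just before it. camera_info takes no time and is no camera call; for the wrist camera it gives the pose at the moment of the call.
- r.close_job(): hands the job in; it is judged then, once.
The state is a dict: "time": time; "joint_positions": joint angles; "joint_vel": joint speeds; "joint_torque": joint torques, N m; "ee_pos": TCP position; "eef_rot": TCP orientation; "ft_force": force on the tool from outside, world axes, zero at the start; "torque": the same for the moment, N m; "width": finger opening in m; "grip_force": force on a finger pad.
Only numpy, scipy, OpenCV 4.12 (cv2) and the standard library are available. Lean on these libraries where they do the work, as an engineer would, in place of code of your own. Each camera call takes 0.05 s, during which the arm holds its last target. There are 200 camera calls.

## Working session

There is one attempt and no reset: what is moved stays moved. The work goes in short steps, Python scripts to look and compute and a tool call to move; the robot and the scene stay as the last step left them, time stands still between calls to the robot, and variables do not carry over. Pictures are saved under pics/ and viewed, at most 12 in all, crops included, and the job is handed in when it is done.

Besides the shell and the picture viewer there is one more tool, called after "Emit:" by a JSON object that holds its "api" and its "payload", one argument or row to a line. arm_command: Moves the arm, as the interface text tells. Its arguments: {"type":"object","properties":{"moves":{"type":"array"},"fingers":{"type":"number"},"squeeze":{"type":"number"}},"required":["moves"]}

```bash
mkdir -p pics; python3 - <<'E'
from bench import r
import cv2
s=r.read_state(); print({k:s[k] for k in("time","ee_pos","eef_rot","ft_force","width")})
for n in("scene","top"):
    print(n,r.camera_info(n)); cv2.imwrite(f"pics/{n}0.png",r.camera(n)[...,::-1])
E
```

```text
{'time': 0.0, 'ee_pos': array([0.15257708, 0.60568648, 0.22177725]), 'eef_rot': array([ 1.23069710e-01,  9.92397778e-01, -7.01990955e-04, -6.04937674e-05]), 'ft_force': array([ 0.41559127, -0.81678537, -0.30716943]), 'width': 0.0870322690466993}
scene {'fx': 499.69882606512004, 'fy': 499.69882606512004, 'cx': 317.5174964802304, 'cy': 201.4509083501315, 'k1': -0.1409075258782926, 'origin': array([ 0.82647118, -0.6179005 ,  1.10218799]), 'attitude': array([0.28032816, 0.06642909, 0.2376362 , 0.92764882])}
top {'fx': 372.3108814493669, 'fy': 372.3108814493669, 'cx': 305.9730330040372, 'cy': 198.92455077012767, 'k1': 0.02018289904714401, 'origin': array([ 0.44390684, -0.01963143,  0.81596513]), 'attitude': array([-0.04443135,  0.03527179,  0.71025763, -0.70165224])}
```

View pics/scene0.png

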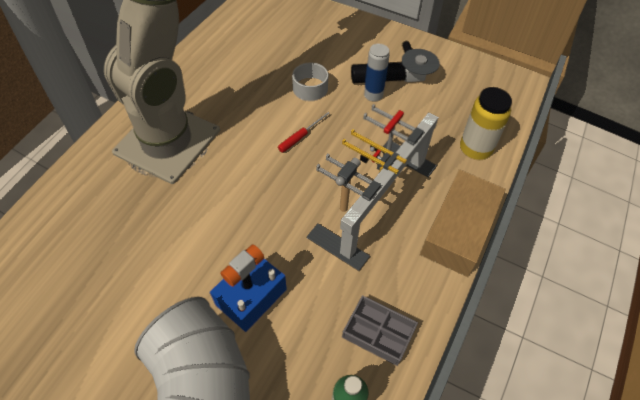

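View pics/top0.png

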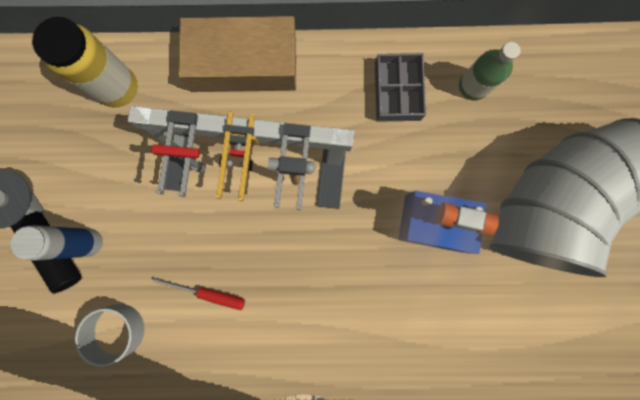

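The top view shows the rack (row ~125, columns 130–350), with yellow hook arms from (228,115)/(248,117) to (222,197)/(244,199). The mallet head is at (471,219) in the caddy. I'll zoom in on these for exact pixels.

```bash
cat > h.py <<'E'
import numpy as np, cv2
from scipy.spatial.transform import Rotation as R
from bench import r
def proj(n,P,ci=None):
    c=ci or r.camera_info(n); p=R.from_quat(c["attitude"]).inv().apply(np.atleast_2d(P)-c["origin"])
    s=np.c_[p[:,0]/-p[:,2],-p[:,1]/-p[:,2]]; s=s*(1+c["k1"]*(s**2).sum(1))[:,None]
    return s*[c["fx"],c["fy"]]+[c["cx"],c["cy"]]
def ray(n,uv,z,ci=None):
    "points of pixels uv on the plane of height z"
    c=ci or r.camera_info(n); d=(np.atleast_2d(uv)-[c["cx"],c["cy"]])/[c["fx"],c["fy"]]; s=d.copy()
    for _ in range(20): s=d/(1+c["k1"]*(s**2).sum(1))[:,None]
    v=R.from_quat(c["attitude"]).apply(np.c_[s[:,0],-s[:,1],-np.ones(len(s))])
    return c["origin"]+v*((z-c["origin"][2])/v[:,2])[:,None]
E
python3 - <<'E'
import cv2,numpy as np
t=cv2.imread("pics/top0.png");s=cv2.imread("pics/scene0.png")
def crop(im,x,y,w,h,k):
    o=cv2.resize(im[y:y+h,x:x+w],None,fx=k,fy=k,interpolation=cv2.INTER_CUBIC)
    for i in range(0,w,10):
        cv2.line(o,(i*k,0),(i*k,4 if (x+i)%50 else 14),(255,255,255),1)
        if (x+i)%50==0: cv2.putText(o,str(x+i),(i*k,26),0,.4,(255,255,255))
    for j in range(0,h,10):
        cv2.line(o,(0,j*k),(4 if (y+j)%50 else 14,j*k),(255,255,255),1)
        if (y+j)%50==0: cv2.putText(o,str(y+j),(16,j*k+4),0,.4,(255,255,255))
    return o
a=np.zeros((600,800,3),np.uint8)
a[:330,:720]=crop(t,120,100,240,110,3); a[340:600,:400]=crop(t,400,180,100,65,4)
cv2.imwrite("pics/A.png",a)
b=np.zeros((600,800,3),np.uint8)
b[:600,:480]=crop(s,300,90,160,200,3)[:600]; b[:300,490:790]=crop(s,200,235,100,100,3)
cv2.imwrite("pics/B.png",b)
E
```

```text
(no output)
```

View pics/A.png

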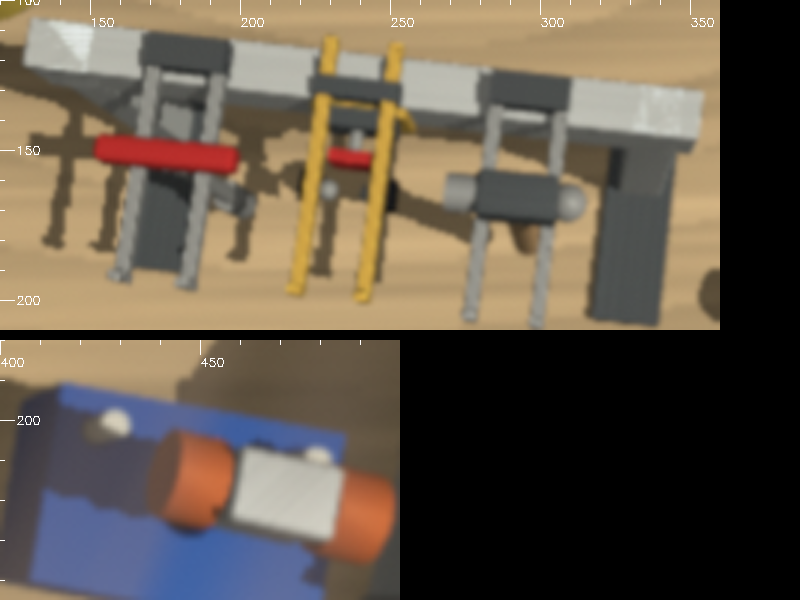

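View pics/B.png

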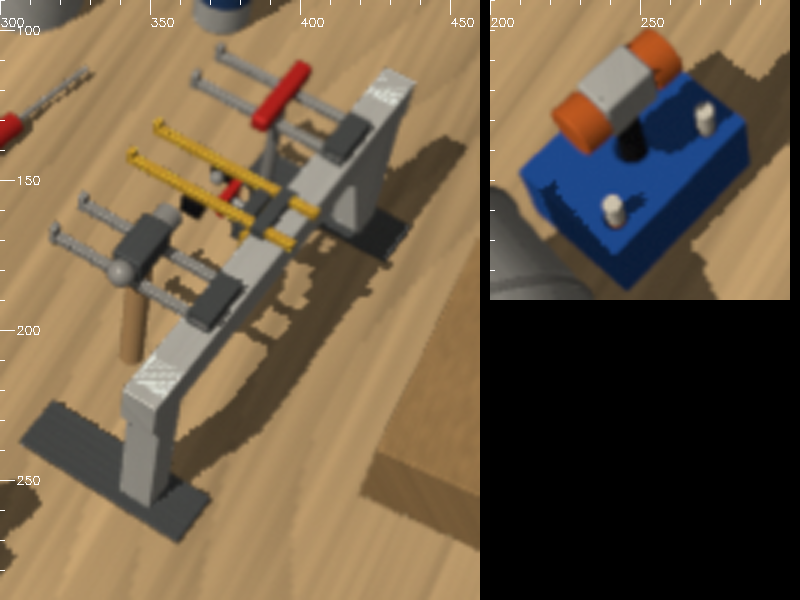

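The crops show yellow hook tips at top (218.3,196.7)/(241,199.3) and scene (344.3,141.7)/(352.7,132.3). The T-key hangs on the left (+y) hook and the ball-pein on the right. The mallet block's top corners in the top view run from (461,206) to (483,230).

```bash
cat > fit.py <<'E'
from h import *
from scipy.optimize import least_squares
L=-.070
loc=[];uvt=[];uvs=[];yel=[]
for (y,t,s,f) in [(.119,(160,192),(373.7,107.3),0),(.081,(182.3,195),(365,116),0),(-.081,(276.7,206),(328,156),0),(-.119,(299.3,208.3),(318.7,167.3),0),
                (.019,(218.3,196.7),(352.7,132.3),1),(-.019,(241,199.3),(344.3,141.7),1)]:
    loc.append((L,y,.195));uvt.append(t);uvs.append(s);yel.append(f)
loc=np.array(loc);yel=np.array(yel)[:,None]
ct,cs=r.camera_info("top"),r.camera_info("scene")
def W(p,q): return R.from_euler("z",p[2]).apply(q)+[p[0],p[1],0]
def res(p):
    q=loc+yel*[p[3],0,p[4]]
    return np.r_[(proj("t",W(p,q),ct)+p[5:7]-uvt).ravel(),(proj("s",W(p,q),cs)+p[7:9]-uvs).ravel(),
      (proj("t",W(p,[(.08,.2,.18),(.08,-.2,.18)]),ct)+p[5:7]-[(128,106),(354.3,130.7)]).ravel(),p[5:9]/1.]
f=least_squares(res,[.6,.1,0]+[0]*6); p=f.x
print("rack",p.round(4),"res",f.fun.round(1)); sd=np.sqrt(np.diag(np.linalg.inv(f.jac.T@f.jac)))*.6; print("sd",sd.round(4))
c=ray("t",np.array([(461.25,206.25),(485.75,212.5),(483.25,230),(458.25,224.25)])-p[5:7],.194,ct)
print("mallet",c.mean(0),"edge yaw",np.degrees(np.arctan2(*(c[1]-c[0])[[1,0]])),np.degrees(np.arctan2(*(c[2]-c[3])[[1,0]])),np.linalg.norm(c[1]-c[0]),np.linalg.norm(c[2]-c[1]))
print("scene mallet",ray("s",np.array([(243.3,261.7)])-p[7:9],.194,cs))
rl=lambda P:R.from_euler("z",-p[2]).apply(P-[p[0],p[1],0])
print("tkey bar",rl(ray("t",np.array([(152,148.5),(199,153)])-p[5:7],.2,ct)))
print("bp",rl(ray("t",np.array([(267.5,163.3),(315,167.3)])-p[5:7],.203,ct)))
print("bumper/balls",rl(ray("t",np.array([(236.7,152.8)])-p[5:7],.175,ct)))
s=r.read_state();M=R.from_quat(s["eef_rot"]).as_matrix();print(M.round(3))
print("rack yaw deg",np.degrees(p[2]))
E
python3 fit.py
```

```text
rack [ 0.5844  0.1087 -0.1222  0.0046 -0.0031 -0.3085  0.9761  0.8989  1.2135] res [-1.1  0.9 -1.1  0.3 -0.1 -0.2 -0.1 -0.1  0.2  0.1 -0.2 -0.  -0.5 -0.8
  0.2 -0.6 -0.2  0.5 -0.5 -0.3  0.2 -0.1 -0.1  0.1  2.  -0.4  0.7 -1.5
 -0.3  1.   0.9  1.2]
sd [0.0009 0.001  0.0025 0.0007 0.0016 0.5328 0.5078 0.3927 0.3535]
mallet [ 0.48031328 -0.28711983  0.194     ] edge yaw -105.43240217860348 -103.8618826876833 0.040917023674172444 0.02945049033585459
scene mallet [[ 0.48250994 -0.28569472  0.194     ]]
tkey bar [[0.00329775 0.1401731  0.2       ]
 [0.00427899 0.05989247 0.2       ]]
bp [[-0.00134109 -0.05802783  0.203     ]
 [ 0.00048182 -0.13795644  0.203     ]]
bumper/balls [[0.01704473 0.00216579 0.175     ]]
[[-0.97   0.244 -0.   ]
 [ 0.244  0.97  -0.001]
 [ 0.    -0.001 -1.   ]]
rack yaw deg -7.0029696323252715
```

Real seat is about +4.6 mm in x and −3 mm in z from nominal, rack yaw −7°. Moving now.

Emit:
{"api": "arm_command", "payload": {
  "moves": [-2.5,-1,-1,0,-2.5,-1,-1,0,-2.5,-1,-1,0,-2.5,-1,-1,0,-2.5,-1,-1,0,-2.5,-1,-1,0,-2.5,-1,-1,0,-2.5,-1,-1,0,-2.5,-1,-1,0,-2.5,-1,-1,0,-2.5,-1,-1,0,-2.5,-1,-1,0],
  "fingers": 75,
  "squeeze": 30
}}

```text
time: 1.1
ee_pos: [0.4151, 0.4154, 0.3428]
eef_rot: [0.123, 0.992, -0.0, -0.0]
ft_force: [-0.2, -0.0, 0.6]
width: 0.0652
grip_force: 0.0
```

Emit:
{"api": "arm_command", "payload": {
  "moves": [0,0,0,7,0,0,0,7,0,0,0,7,0,0,0,7,0,0,0,7,0,0,0,7,0,0,0,7,0,0,0,7,0,0,0,7,0,0,0,7,0,0,0,7,0,0,0,7]
}}

```text
time: 2.1
ee_pos: [0.4141, 0.4163, 0.3421]
eef_rot: [0.757, 0.653, -0.0, 0.0]
ft_force: [0.3, -0.5, -0.3]
width: 0.0652
grip_force: 0.0
```

Emit:
{"api": "arm_command", "payload": {
  "moves": [-2.85,0.7,0,0,-2.85,0.7,0,0,-2.85,0.7,0,0,-2.85,0.7,0,0,-2.85,0.7,0,0,-2.85,0.7,0,0,-2.85,0.7,0,0,-2.85,0.7,0,0,-2.85,0.7,0,0,-2.85,0.7,0,0,-2.85,0.7,0,0,-2.85,0.7,0,0]
}}

```text
time: 3.1
ee_pos: [0.4487, 0.0645, 0.3423]
eef_rot: [0.756, 0.655, -0.0, -0.0]
ft_force: [0.6, -0.4, -0.0]
width: 0.0651
grip_force: 0.0
```

Emit:
{"api": "arm_command", "payload": {
  "moves": [-2.85,0.7,0,0,-2.85,0.7,0,0,-2.85,0.7,0,0,-2.85,0.7,0,0,-2.85,0.7,0,0,-2.85,0.7,0,0,-2.85,0.7,0,0,-2.85,0.7,0,0,-2.85,0.7,0,0,-2.85,0.7,0,0,-2.85,0.7,0,6.2,0,0,0,0]
}}

```text
time: 4.1
ee_pos: [0.4795, -0.2605, 0.3421]
eef_rot: [0.794, 0.608, -0.001, 0.001]
ft_force: [-0.4, -0.2, 0.1]
width: 0.0652
grip_force: 0.0
```

```bash
python3 - <<'E'
from h import *
s=r.read_state(); print(s["ee_pos"],s["joint_positions"].round(2),R.from_quat(s["eef_rot"]).as_matrix()[:,1]); ci=r.camera_info("wrist"); print(ci)
im=r.camera("wrist"); cv2.imwrite("pics/w1.png",im[...,::-1])
print(proj("w",[(.481,-.2865,.194)],ci))
E
```

```text
[ 0.47947271 -0.26050184  0.34208604] [-0.47  0.15  1.01  1.51 -0.13  1.55  0.27] [ 9.65705699e-01 -2.59638545e-01 -5.73777171e-04]
{'fx': 331.4058406359859, 'fy': 331.4058406359859, 'cx': 313.8414262689442, 'cy': 204.53126501536534, 'k1': 0.017777313367910927, 'origin': array([ 0.50118197, -0.18418926,  0.50430822]), 'attitude': array([-0.14517715,  0.01943721, -0.12978479,  0.98066391])}
[[321.20653607 214.30944989]]
```

View pics/w1.png

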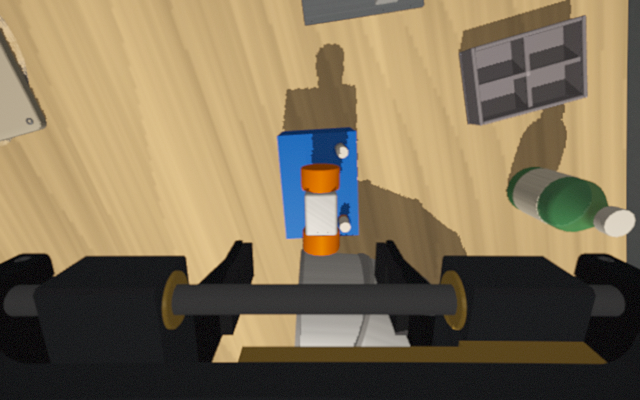

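The wrist view puts the block top's centre at (321.3,214.5), against a predicted (321.2,214.3), so the mallet is at (0.481,−0.2865). Descending.

Emit:
{"api": "arm_command", "payload": {
  "moves": [-2.5,0.8,0,0,0,0,0,0,0,0,2,0,0,0,2,0,0,0,2,0,0,0,2,0,0,0,2,0,0,0,2,0,0,0,2,0,0,0,2,0,0,0,1.5,0,0,0,0,0]
}}

```text
time: 5.15
ee_pos: [0.4812, -0.2792, 0.1647]
eef_rot: [0.789, 0.614, -0.001, -0.002]
ft_force: [-0.5, -0.2, 0.3]
width: 0.0655
grip_force: 0.0
```

Emit:
{"api": "arm_command", "payload": {
  "moves": [0,0,0.6,0,0,0,0.3,0,0,0,0,0,0,0,0,0]
}}

```text
time: 5.48
ee_pos: [0.4827, -0.2814, 0.1591]
eef_rot: [0.79, 0.613, 0.0, 0.0]
ft_force: [0.2, 0.3, -0.7]
width: 0.0652
grip_force: 0.0
```

Emit:
{"api": "arm_command", "payload": {
  "moves": [0,0,0,0,0,0,0,0,0,0,0,0,0,0,0,0,0,0,0,0,0,0,0,0,0,0,0,0,0,0,0,0],
  "fingers": 30,
  "squeeze": 30
}}

```text
time: 6.15
ee_pos: [0.4823, -0.2815, 0.1585]
eef_rot: [0.79, 0.613, -0.0, -0.0]
ft_force: [-0.6, 0.5, 0.6]
width: 0.0319
grip_force: 29.9
```

Emit:
{"api": "arm_command", "payload": {
  "moves": [0,0,0,0,0,0,0,0,0,0,0,0,-0.5,0,0,0,0,0,0,0,0,0,0,0],
  "fingers": 60
}}

```text
time: 6.65
ee_pos: [0.4809, -0.2868, 0.1585]
eef_rot: [0.79, 0.613, -0.0, 0.0]
ft_force: [0.1, -0.4, -0.9]
width: 0.0518
grip_force: 0.0
```

Emit:
{"api": "arm_command", "payload": {
  "moves": [0,0,0,0,0,0,0,0,0,0,0,0,0,0,0,0,0,0,0,0,0,0,0,0],
  "fingers": 25,
  "squeeze": 35
}}

```text
time: 7.15
ee_pos: [0.4811, -0.2862, 0.1585]
eef_rot: [0.79, 0.613, 0.0, -0.0]
ft_force: [-0.8, 1.1, -0.6]
width: 0.0318
grip_force: 34.9
```

Emit:
{"api": "arm_command", "payload": {
  "moves": [0,0,-1,0,0,0,-1.5,0,0,0,-1.5,0,0,0,-2,0,0,0,-2,0,0,0,-2,0,0,0,-2,0,0,0,-2,0,0,0,-1.5,0,0,0,-1,0,0,0,0,0,0,0,0,0]
}}

```text
time: 8.15
ee_pos: [0.4811, -0.2863, 0.3233]
eef_rot: [0.79, 0.613, 0.0, -0.0]
ft_force: [-0.3, -0.7, -3.7]
width: 0.0316
grip_force: 34.9
```

```bash
python3 - <<'E'
from h import *
s=r.read_state(); print(s["ee_pos"],s["ft_force"],s["torque"],s["joint_positions"].round(2),R.from_quat(s["eef_rot"]).as_matrix()[:,1]); 
a=r.camera("wrist"); b=r.camera("top");c=r.camera("scene")
o=np.zeros((600,800,3),np.uint8)
o[:260,:800]=cv2.resize(a[110:240,160:560],None,fx=2,fy=2)
o[270:600,:396]=cv2.resize(b[160:270,390:522],None,fx=3,fy=3); o[270:600,400:730]=cv2.resize(c[190:300,190:300],None,fx=3,fy=3)
cv2.imwrite("pics/g.png",o[...,::-1])
E
```

```text
[ 0.48105335 -0.28631675  0.3232995 ] [-0.32469602 -0.70547214 -3.65958643] [-0.09129037  0.10135734 -0.00408392] [-0.4   0.21  1.02  1.51 -0.18  1.52  0.37] [ 9.68824879e-01 -2.47746545e-01 -6.10129033e-05]
```

View pics/g.png

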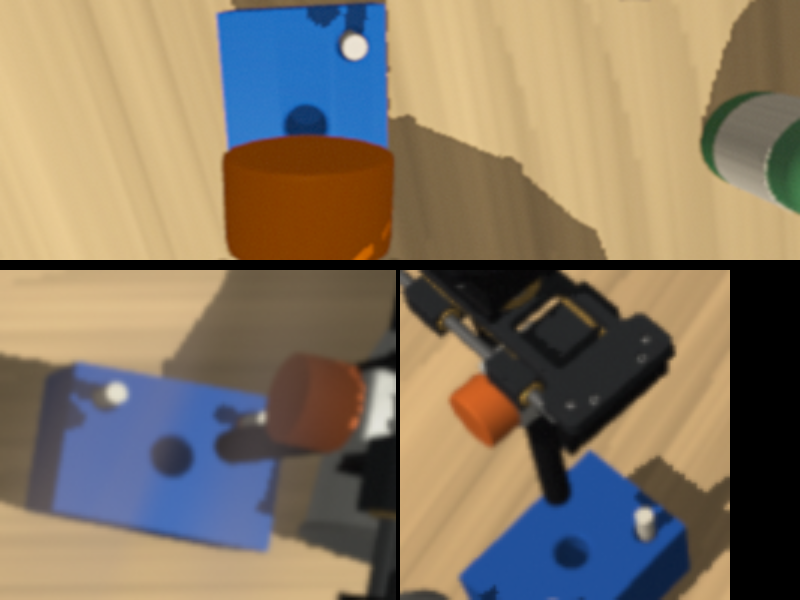

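The mallet is held and clear of the caddy: handle vertical, foot well above the hole, and the force reading shows its weight. Carrying it round to in front of the hook.

Emit:
{"api": "arm_command", "payload": {
  "moves": [0,0,0,-3.7,0,0,0,-3.7,1,-0.2,0,0,2,-0.5,0,0,2,-0.5,0,0,2,-0.5,0,0,2,-0.5,0,0,2,-0.5,0,0,2,-0.5,0,0,2,-0.5,0,0,2,-0.5,0,0,2,-0.5,0,0]
}}

```text
time: 9.3
ee_pos: [0.4568, -0.0911, 0.3228]
eef_rot: [0.749, 0.663, -0.0, -0.0]
ft_force: [0.5, -0.6, -2.8]
width: 0.0318
grip_force: 34.9
```

Emit:
{"api": "arm_command", "payload": {
  "moves": [2.2,-0.5,0,0,2.2,-0.5,0,0,2.2,-0.5,0,0,2.2,-0.5,0,0,2.2,-0.5,0,0,2.2,-0.5,0,0,2.2,-0.5,0,0,2.2,-0.5,0,0,2.2,-0.5,0,0,1.2,-0.2,0,0,0,0,0,0,0,0,0,0]
}}

```text
time: 10.3
ee_pos: [0.4361, 0.1218, 0.3229]
eef_rot: [0.748, 0.663, -0.001, 0.0]
ft_force: [0.5, 0.0, -3.5]
width: 0.0317
grip_force: 34.9
```

```bash
cat > st.py <<'E'
from h import *
s=r.read_state(); P=np.array([.5844,.1087,0]);Y=-7.0
q=R.from_euler("z",-Y,degrees=True).apply(s["ee_pos"]-P); q[2]-=.0085
ty=R.from_quat(s["eef_rot"]).as_matrix()[:,1]
f=R.from_euler("z",-Y,degrees=True).apply(s["ft_force"])
print("t",s["time"],"rack-frame underside mm",(q*1e3).round(1),"yaw",np.degrees(np.arctan2(ty[1],ty[0])).round(2),"F",f.round(1),"q",s["joint_positions"].round(2))
E
python3 st.py
```

```text
t 10.3 rack-frame underside mm [-148.8   -5.   314.4] yaw -6.9 F [ 0.5  0.1 -3.5] q [-0.88 -0.13  0.46  1.74  0.06  1.52 -0.54]
```

Emit:
{"api": "arm_command", "payload": {
  "moves": [0.5,0,1,0,0,0,1.2,0,0,0,1.2,0,0,0,1.2,0,0,0,1.2,0,0,0,1.2,0,0,0,1.2,0,0,0,1,0,0,0,0.7,0,0,0,0.3,0,0,0,0,0,0,0,0,0]
}}

```text
time: 11.3
ee_pos: [0.4369, 0.127, 0.2218]
eef_rot: [0.749, 0.663, 0.0, 0.0]
ft_force: [-0.4, 0.2, -3.0]
width: 0.0317
grip_force: 34.9
```

Emit:
{"api": "arm_command", "payload": {
  "moves": [0,0.7,0,0,0,1,0,0,0,1,0,0,0,1,0,0,0,1,0,0,0,1,0,0,0,1,0,0,0,0.8,0,0,0,0.5,0,0,0,0,0,0]
}}

```text
time: 12.13
ee_pos: [0.5171, 0.1171, 0.2213]
eef_rot: [0.749, 0.663, -0.0, 0.0]
ft_force: [0.3, -0.4, -2.7]
width: 0.032
grip_force: 34.9
```

```bash
python3 st.py; python3 - <<'E'
from h import *
a=r.camera("wrist"); b=r.camera("top");c=r.camera("scene")
o=np.zeros((600,800,3),np.uint8)
o[:250,:400]=cv2.resize(a,(400,250))
o[:300,410:800]=cv2.resize(b[100:250,165:360],None,fx=2,fy=2); o[250:600,:396]=cv2.resize(c[100:216,300:432],(396,350))
cv2.imwrite("pics/h1.png",o[...,::-1])
E
```

```text
t 12.1333 rack-frame underside mm [-6.780e+01  1.000e-01  2.128e+02] yaw -6.98 F [ 0.3 -0.4 -2.7] q [-0.81  0.12  0.55  1.74 -0.07  1.3  -0.37]
```

View pics/h1.png

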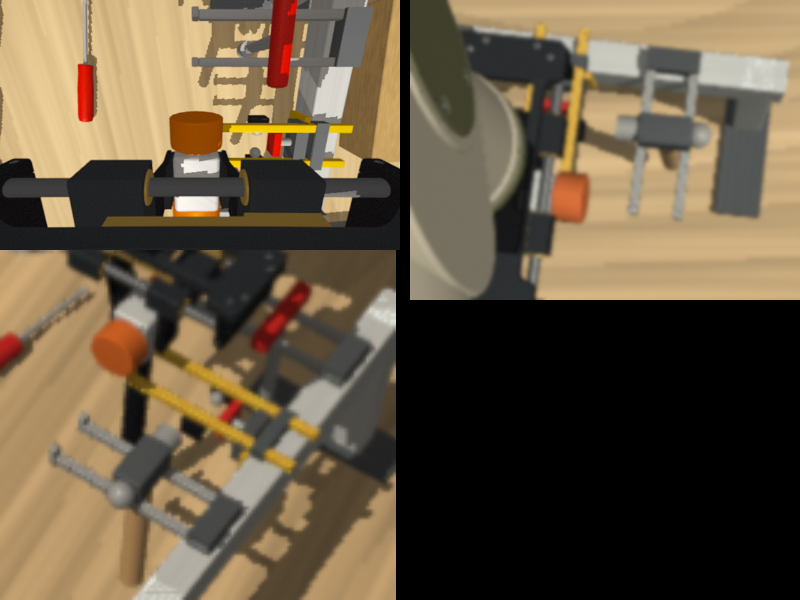

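The mallet head is at the arm tips, handle entering between the yellow arms; it is clear of the neighbours. I'll use the wrist view to check the sideways position and the bumper.

```bash
python3 - <<'E'
from h import *
ci=r.camera_info("wrist"); a=r.camera("wrist").astype(int)
loc=lambda uv,z:R.from_euler("z",7,degrees=True).apply(ray("w",uv,z,ci)-[.5844,.1087,0])
ye=(a[...,0]>150)&(a[...,1]>110)&(a[...,2]<70)
for c in (400,420,480,500):
    v=np.flatnonzero(ye[:,c]); g=np.split(v,np.flatnonzero(np.diff(v)>3)+1)
    for k in g:
        if len(k)>3: print(c,k[0],k[-1],[(loc([(c,t)],.187)*1e3).round(1)[0,:2] for t in (k[0]-.5,k[-1]+.5)])
rd=(a[...,0]>120)&(a[...,1]<60)&(a[...,2]<60); rd[:195]=0;rd[:,:400]=0
v=np.argwhere(rd); print(v.min(0),v.max(0),[(loc([(t,v[:,0].mean())],.172)*1e3).round(1)[0] for t in (v[:,1].min(),v[:,1].max())])
cv2.imwrite("pics/w2.png",cv2.resize(a[190:280,340:580].astype(np.uint8),None,fx=3,fy=3,interpolation=2)[...,::-1])
E
```

```text
400 200 211 [array([-14.9,  23.3]), array([-14.4,  15.5])]
420 200 211 [array([-2.7, 23.3]), array([-1.9, 15.5])]
480 201 212 [array([34.2, 22.7]), array([35.3, 14.9])]
500 201 212 [array([46.3, 22.7]), array([47.6, 14.9])]
[214 430] [250 453] [array([ 11.1,  -2.5, 172. ]), array([ 26.7,  -2.5, 172. ])]
```

View pics/w2.png

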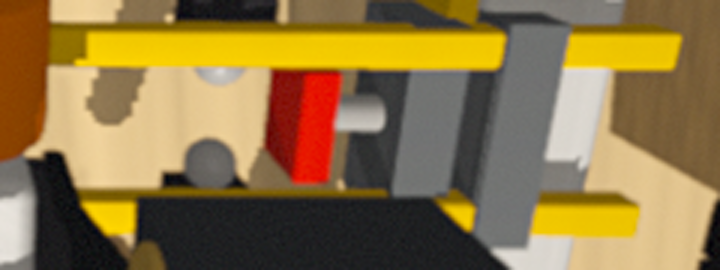

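Emit:
{"api": "arm_command", "payload": {
  "moves": [0,0.7,0,0,0,1,0,0,0,1,0,0,0,1,0,0,0,0.7,0,0,0,0.3,0,0,0,0,0.5,0,0,0,0.5,0,0,0,0.3,0,0,0,0,0,0,0,0,0]
}}

```text
time: 13.25
ee_pos: [0.5624, 0.1119, 0.2083]
eef_rot: [0.749, 0.663, -0.0, -0.0]
ft_force: [0.4, -0.1, -3.5]
width: 0.0318
grip_force: 34.9
```

```bash
python3 st.py
```

```text
t 13.25 rack-frame underside mm [-22.2   0.5 199.8] yaw -6.92 F [ 0.4 -0.1 -3.5] q [-0.76  0.24  0.57  1.65 -0.14  1.29 -0.28]
```

Emit:
{"api": "arm_command", "payload": {
  "moves": [0,0.2,0.2,0,0,0,0.2,0,0,0,0.2,0,0,0,0.2,0,0,0,0.1,0,0,0,0,0,0,0,0,0]
}}

```text
time: 13.83
ee_pos: [0.5648, 0.1115, 0.1995]
eef_rot: [0.749, 0.663, 0.0, -0.0]
ft_force: [-0.2, -0.5, -2.8]
width: 0.032
grip_force: 34.9
```

Emit:
{"api": "arm_command", "payload": {
  "moves": [0,0,0.1,0,0,0,0.05,0,0,0,0,0]
}}

```text
time: 14.08
ee_pos: [0.5648, 0.1115, 0.1979]
eef_rot: [0.749, 0.663, -0.0, -0.0]
ft_force: [1.1, 0.4, -4.0]
width: 0.0321
grip_force: 34.9
```

Underside is at 189.4 mm with no contact yet, so I'll lower by feel.

Emit:
{"api": "arm_command", "payload": {
  "moves": [0,0,0.1,0,0,0,0,0,0,0,0,0]
}}

```text
time: 14.33
ee_pos: [0.5649, 0.1115, 0.1972]
eef_rot: [0.749, 0.663, 0.0, -0.0]
ft_force: [-0.8, 1.0, -1.4]
width: 0.0318
grip_force: 34.9
```

Emit:
{"api": "arm_command", "payload": {
  "moves": [0,0,0.1,0,0,0,0,0,0,0,0,0]
}}

```text
time: 14.58
ee_pos: [0.5649, 0.1115, 0.1964]
eef_rot: [0.749, 0.663, 0.0, -0.0]
ft_force: [-2.1, -0.5, 2.7]
width: 0.0319
grip_force: 34.9
```

Emit:
{"api": "arm_command", "payload": {
  "moves": [0,0,0.05,0,0,0,0,0,0,0,0,0]
}}

```text
time: 14.83
ee_pos: [0.5649, 0.1116, 0.1959]
eef_rot: [0.749, 0.663, 0.0, -0.0]
ft_force: [-2.4, -0.5, 4.7]
width: 0.0315
grip_force: 34.9
```

The arms carry it: contact with the underside near 189 mm, +4.7 N now. I'll ease off slightly and slide back.

Emit:
{"api": "arm_command", "payload": {
  "moves": [0,0,-0.03,0,0,0,0,0,0,0,0,0]
}}

```text
time: 15.08
ee_pos: [0.5649, 0.1115, 0.196]
eef_rot: [0.749, 0.663, 0.0, 0.0]
ft_force: [-3.0, -0.3, 3.7]
width: 0.0318
grip_force: 34.9
```

```bash
python3 st.py
```

```text
t 15.0833 rack-frame underside mm [-19.7   0.4 187.5] yaw -6.94 F [-3.  -0.7  3.7] q [-0.75  0.26  0.57  1.66 -0.14  1.27 -0.28]
```

Emit:
{"api": "arm_command", "payload": {
  "moves": [0,0.1,0,0,0,0.1,0,0,0,0.1,0,0,0,0.1,0,0,0,0,0,0]
}}

```text
time: 15.5
ee_pos: [0.5685, 0.1113, 0.1958]
eef_rot: [0.749, 0.663, -0.0, -0.0]
ft_force: [-5.4, 0.8, 6.1]
width: 0.0317
grip_force: 34.9
```

Emit:
{"api": "arm_command", "payload": {
  "moves": [0,0.1,0,0,0,0.1,0,0,0,0.1,0,0,0,0,0,0]
}}

```text
time: 15.83
ee_pos: [0.5709, 0.1111, 0.1956]
eef_rot: [0.748, 0.663, -0.001, -0.001]
ft_force: [-7.9, -0.0, 7.0]
width: 0.0317
grip_force: 34.9
```

```bash
python3 st.py
```

```text
t 15.8333 rack-frame underside mm [-13.7   0.8 187.1] yaw -6.91 F [-7.8 -1.   7. ] q [-0.74  0.27  0.57  1.64 -0.15  1.27 -0.27]
```

Emit:
{"api": "arm_command", "payload": {
  "moves": [0,0,-0.08,0,0,0,0,0]
}}

```text
time: 16.0
ee_pos: [0.571, 0.1111, 0.1963]
eef_rot: [0.748, 0.663, -0.001, -0.001]
ft_force: [-5.3, 1.5, 3.0]
width: 0.0318
grip_force: 34.9
```

Emit:
{"api": "arm_command", "payload": {
  "moves": [0,0.1,0,0,0,0.1,0,0,0,0,0,0]
}}

```text
time: 16.25
ee_pos: [0.5726, 0.1112, 0.196]
eef_rot: [0.748, 0.663, -0.001, -0.001]
ft_force: [-6.8, 2.3, 4.9]
width: 0.0316
grip_force: 34.9
```

```bash
python3 st.py
```

```text
t 16.25 rack-frame underside mm [-12.1   1.  187.5] yaw -6.9 F [-7.1  1.4  4.9] q [-0.74  0.28  0.57  1.64 -0.16  1.27 -0.26]
```

Emit:
{"api": "arm_command", "payload": {
  "moves": [-0.05,0.1,-0.03,0,0,0.1,0,0,0,0.1,0,0,0,0,0,0]
}}

```text
time: 16.58
ee_pos: [0.5751, 0.1109, 0.1961]
eef_rot: [0.748, 0.664, -0.001, -0.002]
ft_force: [-8.9, 3.6, 4.7]
width: 0.0309
grip_force: 35.0
```

Emit:
{"api": "arm_command", "payload": {
  "moves": [0,0.1,-0.02,0,0,0.1,0,0,0,0.1,0,0,0,0,0,0]
}}

```text
time: 16.92
ee_pos: [0.578, 0.1106, 0.1962]
eef_rot: [0.748, 0.664, -0.001, -0.002]
ft_force: [-7.7, 3.2, 3.4]
width: 0.032
grip_force: 35.0
```

```bash
python3 st.py
```

```text
t 16.9167 rack-frame underside mm [ -6.6   1.1 187.7] yaw -6.86 F [-8.1  2.3  3.4] q [-0.73  0.29  0.57  1.62 -0.16  1.28 -0.25]
```

Emit:
{"api": "arm_command", "payload": {
  "moves": [0.1,0.1,0,0,0.05,0.1,0,0,0,0.1,0,0,0,0,0,0]
}}

```text
time: 17.25
ee_pos: [0.5815, 0.111, 0.1963]
eef_rot: [0.748, 0.663, -0.001, -0.001]
ft_force: [-6.6, 1.0, 2.5]
width: 0.0319
grip_force: 34.9
```

Emit:
{"api": "arm_command", "payload": {
  "moves": [0,0.1,0,0,0,0.1,0,0,0,0.1,0,0,0,0,0,0]
}}

```text
time: 17.58
ee_pos: [0.5852, 0.1105, 0.1965]
eef_rot: [0.748, 0.663, -0.001, -0.001]
ft_force: [-4.5, 2.2, 1.6]
width: 0.0318
grip_force: 34.9
```

```bash
python3 st.py
```

```text
t 17.5833 rack-frame underside mm [  0.5   1.9 188. ] yaw -6.9 F [-4.7  1.7  1.6] q [-0.72  0.31  0.57  1.61 -0.17  1.28 -0.25]
```

Emit:
{"api": "arm_command", "payload": {
  "moves": [0,0.1,0,0,0,0.1,0,0,0,0,0,0]
}}

```text
time: 17.83
ee_pos: [0.5877, 0.1101, 0.1968]
eef_rot: [0.748, 0.663, -0.0, -0.0]
ft_force: [-2.6, 2.2, 0.6]
width: 0.0319
grip_force: 34.9
```

Emit:
{"api": "arm_command", "payload": {
  "moves": [0,0.1,0,0,0,0,0,0]
}}

```text
time: 18.0
ee_pos: [0.5889, 0.1098, 0.197]
eef_rot: [0.749, 0.663, 0.0, -0.0]
ft_force: [-2.2, 2.6, -0.1]
width: 0.0318
grip_force: 34.9
```

```bash
python3 st.py
```

```text
t 18.0 rack-frame underside mm [  4.3   1.7 188.5] yaw -6.93 F [-2.5  2.3 -0.1] q [-0.72  0.31  0.57  1.6  -0.17  1.28 -0.24]
```

Emit:
{"api": "arm_command", "payload": {
  "moves": [0.1,0.1,0,0,0,0,0,0]
}}

```text
time: 18.17
ee_pos: [0.5899, 0.11, 0.1969]
eef_rot: [0.749, 0.663, -0.0, 0.0]
ft_force: [-3.8, -0.1, 0.4]
width: 0.0315
grip_force: 34.9
```

```bash
python3 st.py; python3 - <<'E'
from h import *
a=r.camera("wrist"); c=r.camera("scene")
o=np.zeros((600,800,3),np.uint8)
o[:400,:800]=cv2.resize(a[150:310,250:570],None,fx=2.5,fy=2.5)
o[400:600,:240]=cv2.resize(c[110:210,320:440],None,fx=2,fy=2)
cv2.imwrite("pics/h2.png",o[...,::-1])
E
```

```text
t 18.1667 rack-frame underside mm [  5.3   2.  188.4] yaw -6.96 F [-3.7 -0.6  0.4] q [-0.72  0.32  0.57  1.59 -0.18  1.28 -0.24]
```

View pics/h2.png

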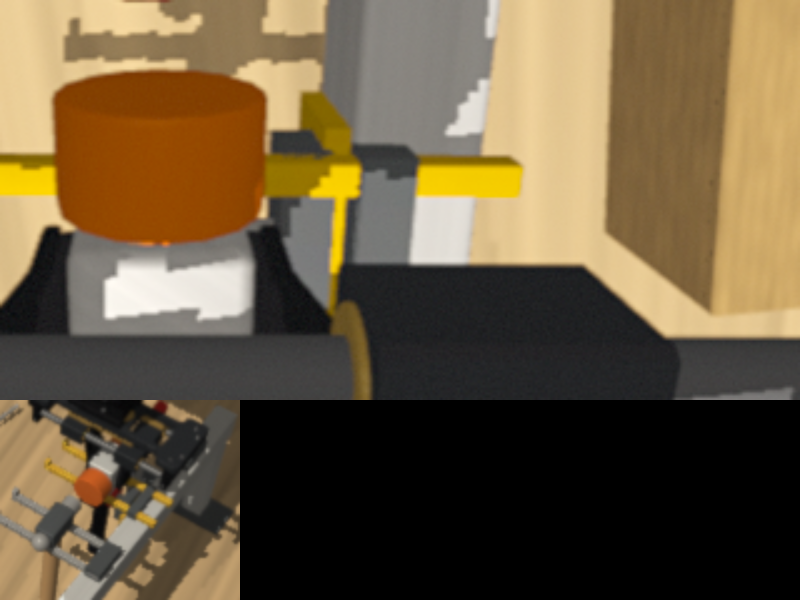

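The head sits over the hook with its handle back against the bumper. I'll relax the grip, then open it modestly.

Emit:
{"api": "arm_command", "payload": {
  "moves": [0,0,0,0,0,0,0,0,0,0,0,0],
  "squeeze": 4
}}

```text
time: 18.52
ee_pos: [0.5899, 0.1101, 0.1971]
eef_rot: [0.749, 0.663, -0.0, 0.0]
ft_force: [-4.0, -0.7, -0.0]
width: 0.0315
grip_force: 4.0
```

Emit:
{"api": "arm_command", "payload": {
  "moves": [0,0,0,0,0,0,0,0,0,0,0,0,0,0,0,0,0,0,0,0],
  "fingers": 48
}}

```text
time: 18.93
ee_pos: [0.5901, 0.1105, 0.1973]
eef_rot: [0.749, 0.663, 0.0, 0.0]
ft_force: [0.2, -0.4, 0.1]
width: 0.0416
grip_force: 0.0
```

Emit:
{"api": "arm_command", "payload": {
  "moves": [0,0,-0.3,0,0,0,-0.7,0,0,0,-1.2,0,0,0,-1.5,0,0,0,-1.5,0,0,0,-1.5,0,0,0,-1.5,0,0,0,-1.5,0,0,0,-1.5,0,0,0,-1,0,0,0,0,0,0,0,0,0]
}}

```text
time: 19.93
ee_pos: [0.5901, 0.1104, 0.3196]
eef_rot: [0.749, 0.663, 0.001, 0.0]
ft_force: [0.7, 0.1, -0.7]
width: 0.0417
grip_force: 0.0
```

Emit:
{"api": "arm_command", "payload": {
  "moves": [0,-2,0,0,0,-2,0,0,0,-2,0,0,0,-2,0,0,0,-2,0,0,0,-2,0,0,0,-2,0,0,0,-2,0,0,0,0,0,0]
}}

```text
time: 20.68
ee_pos: [0.4283, 0.1305, 0.3186]
eef_rot: [0.748, 0.664, -0.0, -0.001]
ft_force: [0.6, 1.0, 0.5]
width: 0.0416
grip_force: 0.0
```

```bash
python3 - <<'E'
from h import *
a=r.camera("wrist"); b=r.camera("top");c=r.camera("scene")
o=np.zeros((600,800,3),np.uint8)
o[:250,:400]=cv2.resize(a,(400,250))
o[:300,410:800]=cv2.resize(b[100:250,165:360],None,fx=2,fy=2); o[250:600,:396]=cv2.resize(c[100:216,300:432],(396,350))
cv2.imwrite("pics/h3.png",o[...,::-1]); print(r.read_state()["ft_force"])
E
```

```text
[ 0.21882108 -0.38554767 -0.29807422]
```

View pics/h3.png

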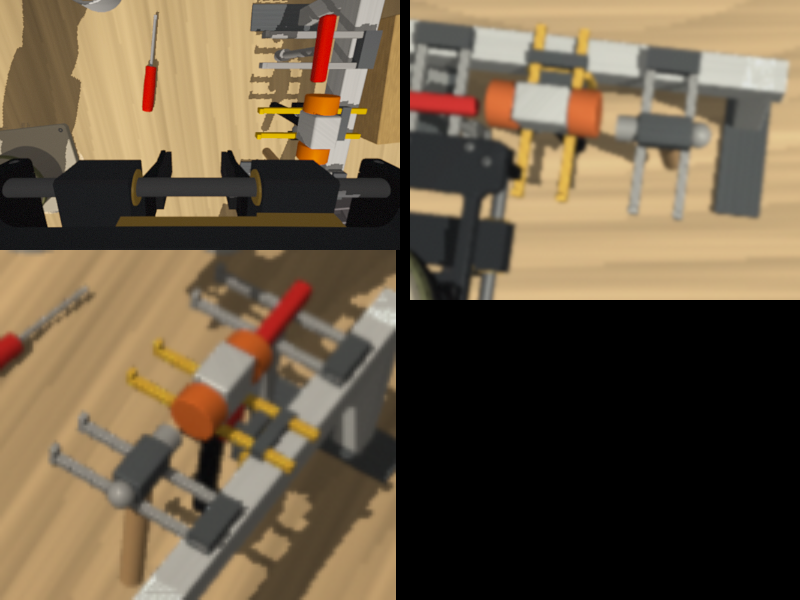

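The mallet hangs on the yellow hook with clear gaps to both neighbours, block centre near top pixel (230.8,154). A numeric check of head depth and tilt before handing in.

```bash
python3 - <<'E'
from h import *
from scipy.optimize import least_squares
for n,off in (("top",(-.31,.98)),("scene",(.9,1.21))):
    a=r.camera(n); hsv=cv2.cvtColor(a,cv2.COLOR_RGB2HSV)
    m=cv2.inRange(hsv,(5,170,90),(14,255,255)); box=(slice(120,180),slice(190,285)) if n=="top" else (slice(110,175),slice(345,400))
    k=np.zeros_like(m);k[box]=m[box]
    num,lab,st,cen=cv2.connectedComponentsWithStats(k)
    big=sorted(range(1,num),key=lambda i:-st[i,4])[:2]; print(n,cen[big].round(1),st[big,4])
    c=cen[big].mean(0)-off
    print("mid-faces in rack frame (z=.21):",(R.from_euler("z",7,degrees=True).apply(ray(n,c,.21)-[.5844,.1087,0])*1e3).round(1))
    # predicted handle foot if vertical at seat 
    print("pred top centre, foot px",proj(n,R.from_euler("z",-7,degrees=True).apply([(.0046,0,.232),(.0046,0,.048),(.0046,0,.1)])+[.5844,.1087,0])+off)
b=r.camera("top");c=r.camera("scene");w=r.camera("wrist")
o=np.zeros((600,800,3),np.uint8)
o[:400,:400]=cv2.resize(c[120:200,340:420],(400,400),interpolation=2); o[:400,400:]=cv2.resize(w[130:290,400:560],(400,400),interpolation=2)
o[400:,:400]=cv2.resize(b[125:185,180:300],(400,200),interpolation=2)
cv2.imwrite("pics/h4.png",o[...,::-1])
E
```

```text
top [[252.  156. ]
 [209.3 151.7]] [326 280]
mid-faces in rack frame (z=.21): [[  6.4   3.9 210. ]]
pred top centre, foot px [[229.97160862 152.0351965 ]
 [248.92079156 173.13379641]
 [244.53193484 168.24635638]]
scene [[365.7 153. ]
 [384.  131.9]] [245 101]
mid-faces in rack frame (z=.21): [[  1.5   8.5 210. ]]
pred top centre, foot px [[375.04070186 139.11424731]
 [367.75107094 185.61418377]
 [369.64604289 173.59883258]]
```

View pics/h4.png

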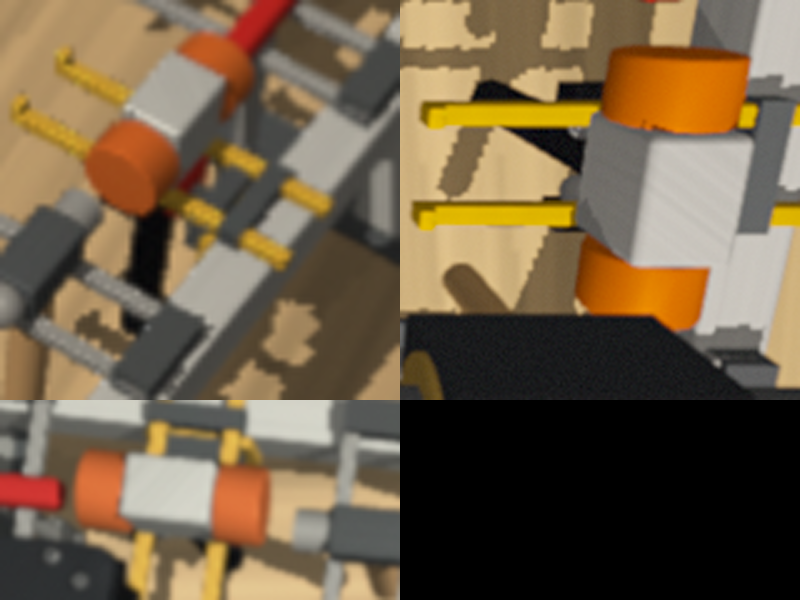

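The handle hangs vertical (foot at scene pixel (367,186), predicted (368,186)). The ball is in front of the handle and the head is at home depth. Handing in.

```bash
python3 -c "
from bench import r
print(r.close_job())"
```

```text
the job is handed in; nothing more can be done
None
```

The mallet hangs handle down on the yellow hook, past the catch, at the depth where the handle presses the bumper (judged by position and force; the bumper's travel was never read). The last pictures show clear gaps to both neighbouring tools, the largest load I read on the rack was about 14 N, and I handed the job in at about 21 s.

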